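# Put the eyelet tube away in the drawer rack

## Task

The brass eyelets are no longer needed at the press: take the yellow-capped tube out of the wooden stand and put it away upright, pushed right down, in the one empty hole of the rack inside the small chest's drawer, then shut the drawer fully. Leave the other tubes in their holes and do not knock the bystanding things about.

Things in the scene. Friction and masses are not known exactly. Their poses are not given: they have to be found in the camera images.
- tube_yellow: the tube to put away: clear plastic tube full of brass eyelets with a yellow ribbed cap; 80 mm long, body 18 mm across (foot chamfered), cap 21 mm across and the top 16 mm of the length; 40 g. Origin at the centre of its underside, z up along the tube. It starts standing in one hole of the tube stand
- tube_black: same tube with a black cap, standing in another hole of the tube stand; to stay there. Origin at the centre of its underside
- tube_red: same tube with a red cap, standing in a hole of the drawer's rack; to stay there. Origin at the centre of its underside
- tube_blue: same tube with a blue cap, standing in a hole of the drawer's rack; to stay there. Origin at the centre of its underside
- tube_green: same tube with a green cap, standing in a hole of the drawer's rack; to stay there. Origin at the centre of its underside
- tube_stand: low dark wooden block on a plywood base screwed to the bench: base 78 x 216 mm, block 60 x 160 mm, its top 48 mm above the bench, three holes in a row along its y axis, 52 mm apart (20 mm across, 36 mm deep, so a tube stands 44 mm proud). Origin at the centre of its underside, on the bench
- chest: small wooden chest with one drawer, fixed on the bench: 180 (x) x 250 (y) x 118 mm high; origin at the centre of its underside, z up; its front faces its own -x and the drawer comes out along its own -x. Its top has 109 mm of height under it: a tube that is not right down in the rack (its cap then 99 mm above the bench) hits it
- drawer (a joint): how far the drawer is pulled out, m: 0 shut (front flush with the chest), 0.13 fully out; it starts shut and needs about 2 N. The front is 12 mm thick, its top edge 107 mm above the bench
- drawer_knob (a point): centre of the turned dark steel knob's head on the drawer front, 84 mm above the bench and 28 mm in front of the drawer face; the head is 25 mm across and 18 mm long along the chest's x, on a 13 mm neck. Moves with the drawer
- drawer_hole0 (a point): centre of the mouth of hole 0 of the grey rack in the drawer (leftmost seen from the robot, +y of the chest): 20 mm across, 34 mm deep, mouth 53 mm above the bench; 54 mm behind the drawer's face. A tube stands 46 mm proud of it. Moves with the drawer. Three of the four holes hold tubes
- drawer_hole1 (a point): the same of hole 1, 52 mm to the right of hole 0
- drawer_hole2 (a point): the same of hole 2, 52 mm to the right of hole 1
- drawer_hole3 (a point): the same of hole 3, 52 mm to the right of hole 2
- spool_ochre: bystander: spool of ochre thread, 43 mm across, 52 mm high, standing on the bench behind the stand; origin at the centre of its underside
- thimble: bystander: steel thimble, 19 mm across, 22 mm high, on the bench to the right of the stand; origin at the centre of its underside
- edge_block: bystander: brown wooden sanding block, 34 x 70 x 28 mm, on the bench to the right of the stand; origin at the centre of its underside

How it is judged:
On the way, in this order (a step that is already met when the one before it is completed fails the run):
1. the drawer is pulled open (value of joint drawer above 0.06 m), for 0.1 s.
2. the yellow-capped tube stands right down in a hole of the open drawer's rack (value of joint drawer above 0.04 m and z of tube_yellow in the frame of drawer_hole0 below -0.03 m and angle between tube_yellow's own z axis and vertical below 0.12 rad and (horizontal distance between tube_yellow and drawer_hole0 below 0.005 m or horizontal distance between tube_yellow and drawer_hole1 below 0.005 m or horizontal distance between tube_yellow and drawer_hole2 below 0.005 m or horizontal distance between tube_yellow and drawer_hole3 below 0.005 m)), for 0.1 s.
At the end, for the whole second after the job is handed in: the yellow-capped tube stands at rest and upright (within 7 degrees) in a hole of the drawer's rack (axis within 5 mm of the hole's, foot at least 30 mm below the hole's mouth), the drawer is shut to within 4 mm, and the red, blue, green and black tubes are within 10 mm of where they started (value of joint drawer below 0.004 m and z of tube_yellow in the frame of drawer_hole0 below -0.03 m and angle between tube_yellow's own z axis and vertical below 0.12 rad and (horizontal distance between tube_yellow and drawer_hole0 below 0.005 m or horizontal distance between tube_yellow and drawer_hole1 below 0.005 m or horizontal distance between tube_yellow and drawer_hole2 below 0.005 m or horizontal distance between tube_yellow and drawer_hole3 below 0.005 m) and linear speed of tube_yellow below 0.02 m/s and distance of each of tube_red, tube_blue, tube_green, tube_black from where it was at the start of the episode below 0.01 m); the robot touches nothing.
It fails at once if another tube is pulled out of its hole (height (world z) of any of tube_red, tube_blue, tube_green above 0.045 m or height (world z) of tube_black above 0.04 m).
It fails at once if the spool, the thimble or the sanding block is knocked more than 4 cm away (distance of any of spool_ochre, thimble, edge_block from where it was at the start of the episode above 0.04 m).
It also fails if it takes over 72 s, if anything falls off the work surface, if the arm or the gripper's body presses on something with over 40 N, if the wrist force passes 120 N, or if a joint passes its speed limit or range.

## Robot

A 7-joint arm with a two-finger parallel gripper is mounted at the origin on a cart in front of the work surface, level with it; the furniture and walls round the work are solid. World frame = base frame: x ahead of the robot, y to its left, z up, the work surface at z = 0. Lengths are in m, angles in rad, forces in N, time in s.
With the tool pointing down it reaches from about 0.35 to 0.9 m from the base axis. Payload 19.9 kg.
Tool frame: the origin (TCP) lies between the finger pads; the fingertips stand 19 mm ahead of it and the grasp point (between the pads) is the TCP; z points along the fingers, y is the line along which they close (so a half turn about z gives the same grasp; the last joint's range is limited). The gripper opens to 94 mm and grips with 3 to 60 N. Pads are 16 mm wide; open, the fingers measure 119 mm over their backs; the gripper's body (75 mm by 177 mm) begins 78 mm behind the grasp point.
Start: joints at [-1.246, 0.417, -0.01, 1.614, 0.005, 1.111, -0.053], TCP at [0.224, 0.583, 0.224] pointing down, gripper open.
Joint ranges: [-2.81, 2.81], [-0.39, 2.02], [-1.27, 1.25], [0.06, 2.57], [-1.19, 4.33], [0.19, 2], [-2.82, 2.82]. Speed limits (rad/s): [1.89, 1.89, 2.39, 2.39, 3.01, 3.01, 3.01].

## Interface

Orientations are given as a unit quaternion [x, y, z, w].
In Python, from plant import monitor, viewer, job_done gives the robot as it stands.
- The arm moves only by the shell command python3 -m pendant 'ROWS' [FORCE]. ROWS is JSON, a list of rows, each a list of 5 numbers: the shift along the tool's x, y, z scaled (see below), then the turn about the tool's z scaled (see below), then the closure, from -1 (fully open) to 1 (shut). In form: [[dx, dy, dz, roll, hand], ...]. A call has 1 to 12 rows; each row shifts and turns the commanded pose from where the row before left it, along the tool's axes as they then stand; what a row does not reach is not made up. The controller multiplies each number of a shift by 0.25 m and each number of a turn by pi rad. A row lasts 1/8 s, in which the tool goes at most 62.5 mm and 10.7 degrees, less where a joint would pass 70% of its speed; a pose out of reach is approached as far as the arm can. A call with a number of a shift or a turn outside -1 to 1 is refused whole. A call with a gripper value outside its range is refused whole. The fingers move at their own pace and stop on an object; FORCE is the grip in N (left out, the last holds). Time passes only in rows, so rows that do not move let the fingers close. It gives the time, the measured TCP pose, the force, the opening and the grip force at its end, in the units of the state.
- monitor.sense(): the state, without advancing time (a new reading comes with each control period).
- viewer.get_image(name): name is "scene" or "top" or "wrist"; returns the picture (420x560x3 uint8, blue, green, red); there is no depth.
- viewer.calibration(name): a dict with "mtx" (3x3 intrinsics, pixels), "rvec" (rotation vector, rad) and "tvec" (3), from world to camera coordinates, as OpenCV has them; the wrist camera has in their place "T_tool_cam" (4x4, takes a point from camera to tool coordinates, whose origin is the TCP and whose axes are the flange's). Camera axes: x right, y down, z forward; pixel columns grow to the right and rows downward; lengths in m; the calibration is good to about 2 mm. A picture is of the moment at which its call begins: read the wrist's pose just before it. calibration takes no time and is no camera call.
- job_done(): hands the job in; it is judged then, once.
The state is a dict: "time": time; "joint_positions": joint angles; "dq": joint speeds; "joint_efforts": joint torques, N m; "position": TCP position; "tcp_rot": TCP orientation; "contact_force": force on the tool from outside, world axes, zero at the start; "ft_torque": the same for the moment, N m; "width": finger opening in m; "gripper_force": force on a finger pad.
Only numpy, scipy, OpenCV 4.12 (cv2) and the standard library are available. Lean on these libraries where they do the work, as an engineer would, in place of code of your own. Each camera call takes 0.05 s, during which the arm holds its last target. There are 200 camera calls.

## Working session

There is one attempt and no reset: what is moved stays moved. The work goes in short steps, Python scripts to look and compute and a shell command to move; the robot and the scene stay as the last step left them, time stands still between calls to the robot, and variables do not carry over. Pictures are saved under pics/ and viewed, at most 10 in all, crops included, and the job is handed in when it is done.

```bash
ls; mkdir -p pics; python3 - <<'E'
from plant import monitor, viewer
import cv2
print(monitor.sense())
for n in("scene","top"):
    cv2.imwrite(f"pics/{n}0.png",viewer.get_image(n)); print(viewer.calibration(n))
print(viewer.calibration("wrist"))
E
```

```text
pics
{'time': 0.0, 'joint_positions': array([-1.24552918,  0.41798067, -0.01030285,  1.61418042,  0.00471793,
        1.11071464, -0.05299176]), 'dq': array([ 0.00056385, -0.00099876, -0.0010522 ,  0.00015672, -0.00158007,
        0.00082826,  0.00024827]), 'joint_efforts': array([-2.22595867e-03, -8.51252675e+01,  6.37295097e-01, -4.25988686e+01,
       -4.89596638e-02,  1.88111037e-02,  1.41658270e-04]), 'position': array([0.22400955, 0.58308528, 0.22381848]), 'tcp_rot': array([ 1.82345448e-01,  9.83234326e-01, -6.26950351e-04, -6.06896153e-05]), 'contact_force': array([0.36420921, 0.26670683, 0.56278926]), 'ft_torque': array([-0.01943284,  0.02293035, -0.01380981]), 'gripper_force': 0.0, 'width': 0.09393780238641608}
{'mtx': array([[442.37592268,   0.        , 284.41333361],
       [  0.        , 442.37592268, 208.4087372 ],
       [  0.        ,   0.        ,   1.        ]]), 'rvec': array([ 2.47249594, -0.61437655,  0.17031714]), 'tvec': array([-0.59065974,  0.16046189,  1.07241571])}
{'mtx': array([[465.80003569,   0.        , 284.64415516],
       [  0.        , 465.80003569, 202.11998016],
       [  0.        ,   0.        ,   1.        ]]), 'rvec': array([ 2.14248006, -2.19374531,  0.15960609]), 'tvec': array([-0.14650732,  0.61586666,  1.43735121])}
{'mtx': array([[332.91871291,   0.        , 280.39298657],
       [  0.        , 332.91871291, 216.87347658],
       [  0.        ,   0.        ,   1.        ]]), 'T_tool_cam': array([[-3.36901635e-04, -9.65658799e-01, -2.59813337e-01,
         7.52958793e-02],
       [ 9.99999544e-01, -9.32095273e-05, -9.50270239e-04,
        -1.00493426e-04],
       [ 8.93419740e-04, -2.59813538e-01,  9.65658390e-01,
        -1.61405749e-01],
       [ 0.00000000e+00,  0.00000000e+00,  0.00000000e+00,
         1.00000000e+00]])}
```

View pics/scene0.png

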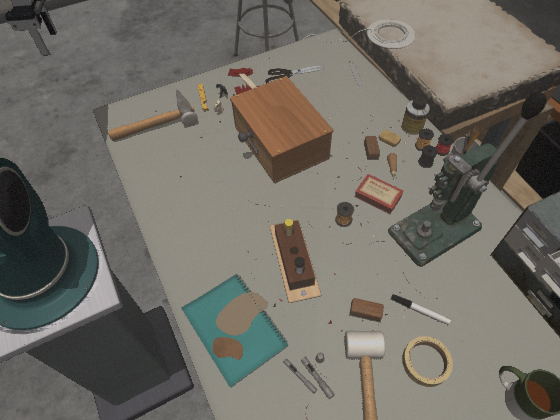

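View pics/top0.png

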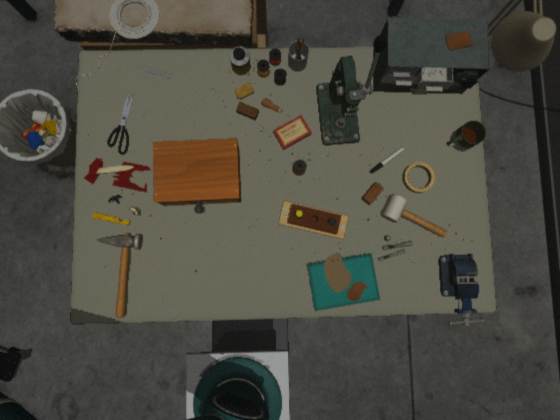

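The scene view shows the knob near (248,138) and the yellow cap near (289,225). In the top view the knob is near (199,209), the yellow cap near (299,213), and the chest's top spans (154–240, 138–204).

```bash
cat > h.py <<'E'
import numpy as np, cv2
from scipy.spatial.transform import Rotation as R
from plant import monitor, viewer
def cam(n):
    c=viewer.calibration(n)
    if "rvec" in c:
        Rm=cv2.Rodrigues(np.array(c["rvec"]))[0]; return c["mtx"],Rm.T,-Rm.T@c["tvec"]
    s=monitor.sense(); Rt=R.from_quat(s["tcp_rot"]).as_matrix(); T=c["T_tool_cam"]
    return c["mtx"],Rt@T[:3,:3],s["position"]+Rt@T[:3,3]
def ray(C,uv):
    K,Rm,o=C; d=Rm@np.linalg.solve(K,[uv[0],uv[1],1.]); return o,d/np.linalg.norm(d)
def plane(C,uv,z):
    o,d=ray(C,uv); return o+d*(z-o[2])/d[2]
def two(C1,u1,C2,u2):
    (o,d),(p,e)=ray(C1,u1),ray(C2,u2)
    s,t=np.linalg.lstsq(np.c_[d,-e],p-o,rcond=None)[0]
    return (o+d*s+p+e*t)/2, np.linalg.norm(o+d*s-p-e*t)
def blobs(img,lo,hi,roi=None,minA=8):
    m=cv2.inRange(cv2.cvtColor(img,cv2.COLOR_BGR2HSV),lo,hi)
    if roi: k=np.zeros_like(m); x0,y0,x1,y1=roi; k[y0:y1,x0:x1]=1; m*=k
    cs=[c for c in cv2.findContours(m,0,2)[0] if cv2.contourArea(c)>=minA]
    return sorted(cs,key=cv2.contourArea,reverse=True)
def cen(c):
    M=cv2.moments(c); return M["m10"]/M["m00"],M["m01"]/M["m00"]
def totool(v):  # world vector -> row units
    return R.from_quat(monitor.sense()["tcp_rot"]).inv().apply(v)/0.25
E
python3 - <<'E'
from h import *
S,T=cv2.imread("pics/scene0.png"),cv2.imread("pics/top0.png")
cs,ct=cam("scene"),cam("top")
a=blobs(S,(22,120,90),(35,255,255),(270,205,310,245)); b=blobs(T,(22,120,90),(35,255,255),(285,200,312,225))
print("yellow",cen(a[0]),cen(b[0]),two(cs,cen(a[0]),ct,cen(b[0])))
c=blobs(T,(4,110,90),(20,255,255),(140,130,250,207))[0]
q=cv2.boxPoints(cv2.minAreaRect(c)); print(cv2.minAreaRect(c))
for p in q: print("chest top",p,plane(ct,p,.118).round(4))
hs=[cen(a) for a in blobs(S,(0,0,0),(180,255,55),(236,126,262,152),20)]
ht=[cen(a) for a in blobs(T,(0,0,0),(180,255,75),(188,203,210,216),10)]
print(hs,ht)
for u in hs:
    print("knob scene@.084",plane(cs,u,.084))
for u in ht: print("knob top@.084",plane(ct,u,.084))
# stand ends
c=blobs(T,(5,60,0),(30,255,255),(275,195,352,242))[0];r=cv2.minAreaRect(c);print(r,[plane(ct,p,.012).round(3) for p in cv2.boxPoints(r)])
E
```

```text
yellow (288.4497991967871, 222.46184738955822) (298.8870056497175, 212.88700564971748) (array([ 0.57236553, -0.20261625,  0.09050188]), np.float64(0.001104658931462638))
((195.13575744628906, 169.85067749023438), (60.597999572753906, 85.1416244506836), 87.27368927001953)
chest top [151.17195 141.61086] [0.7964 0.241  0.118 ]
chest top [236.21721 137.56108] [ 0.8041 -0.0164  0.118 ]
chest top [239.09956 198.0905 ] [ 0.6177 -0.0228  0.118 ]
chest top [154.0543  202.14027] [0.6112 0.2306 0.118 ]
[] [(198.88818565400842, 207.56962025316454)]
knob top@.084 [0.5958015  0.10281243 0.084     ]
((313.25213623046875, 219.4409942626953), (67.95745849609375, 25.200313568115234), 13.392498970031738) [array([ 0.546, -0.136,  0.012]), array([ 0.625, -0.157,  0.012]), array([ 0.569, -0.369,  0.012]), array([ 0.49 , -0.347,  0.012])]
```

Yellow's measured height (0.0905 m) fits its cap, which spans 76–92 mm. Its position also agrees with the stand centre plus 52 mm along the row. The chest's width and depth are right, and its yaw is about 2°. The knob should be near (0.588, 0.103), so I'll go above it.

```bash
python3 -m pendant '[[0,0,0,-0.043,-1],[0,0,0,-0.043,-1],[0,0,0,-0.042,-1],[-0.099,-0.14,0,0,-1],[-0.099,-0.14,0,0,-1],[-0.099,-0.14,0,0,-1],[-0.099,-0.14,0,0,-1],[-0.099,-0.14,0,0,-1],[-0.099,-0.14,0,0,-1],[-0.099,-0.14,0,0,-1],[-0.099,-0.14,0,0,-1],[-0.099,-0.14,0,0,-1]]'
python3 -m pendant '[[-0.099,-0.14,0,0,-1],[-0.099,-0.14,0,0,-1],[-0.099,-0.14,0,0,-1],[-0.099,-0.14,0,0,-1],[-0.099,-0.14,0,0,-1],[0,0,0,0,-1],[0,0,0,0,-1]]'
python3 - <<'E'
from h import *
c=cam("wrist"); I=viewer.get_image("wrist"); cv2.imwrite("pics/w1.png",I)
s=monitor.sense();y=R.from_quat(s["tcp_rot"]).as_matrix()[:,1];print(s["position"],np.degrees(np.arctan2(y[1],y[0])))
g=blobs(I,(0,0,0),(180,255,60),None,100)
for b in g[:6]: print(cv2.boundingRect(b),cen(b),plane(c,cen(b),.084).round(4))
E
```

```text
time: 1.6
position: [0.4584, 0.2752, 0.2243]
tcp_rot: [-0.018, 1.0, -0.0, -0.0]
contact_force: [1.4, 0.5, 0.1]
width: 0.0941
gripper_force: 0.0
time: 2.48
position: [0.5874, 0.1063, 0.2241]
tcp_rot: [-0.018, 1.0, 0.0, -0.0]
contact_force: [0.2, 0.2, -0.4]
width: 0.094
gripper_force: 0.0
[0.58720614 0.10687582 0.22426342] 92.08784124457291
(0, 249, 560, 171) (270.4102138878258, 350.35449674703403) [0.7384 0.1007 0.084 ]
(0, 146, 36, 67) (18.336610947230415, 178.45897519938816) [ 0.5652 -0.1335  0.084 ]
(246, 205, 65, 44) (278.7788636955955, 227.28329424029187) [0.6032 0.105  0.084 ]
(496, 235, 44, 27) (516.9366773390252, 251.4485948061188) [0.6194 0.3352 0.084 ]
(379, 225, 36, 29) (397.48618784530385, 241.00184162062612) [0.6128 0.2188 0.084 ]
(142, 222, 38, 30) (159.1111111111111, 239.56444444444443) [ 0.6195 -0.0089  0.084 ]
```

View pics/w1.png

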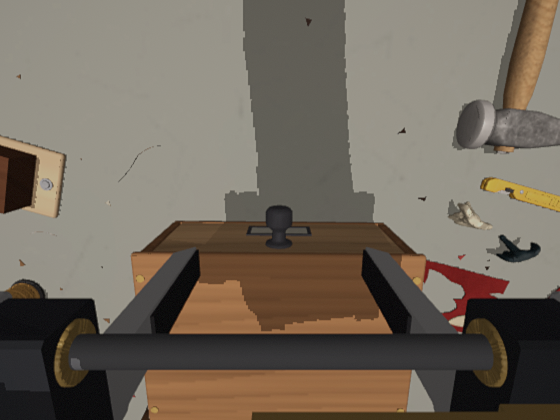

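The wrist view shows the knob's head at about (279,216) with its neck below. The chest's top front edge is level near row 253 (135–423), so the tool is square to it.

```bash
python3 - <<'E'
from h import *
c=cam("wrist")
k=plane(c,(279,216),.088); print(k,plane(c,(135,253.5),.118),plane(c,(423,253.5),.118))
t=k-monitor.sense()["position"]; t[2]=.086-monitor.sense()["position"][2]; print(totool(t))
E
```

```text
[0.59097709 0.10533098 0.088     ] [ 0.62076283 -0.01712139  0.118     ] [0.61179925 0.22977302 0.118     ]
[-0.01517337 -0.00685454  0.55304327]
```

```bash
python3 -m pendant '[[-0.008,-0.006,0.08,0,-1],[0,0,0.1,0,-1],[0,0,0.1,0,-1],[0,0,0.1,0,-1],[0,0,0.1,0,-1],[0,0,0.073,0,-1],[0,0,0,0,-1],[0,0,0,0,1],[0,0,0,0,1],[0,0,0,0,1],[0,0,0,0,1],[0,0,0,0,1]]' 20
```

```text
time: 4.03
position: [0.5898, 0.1045, 0.0863]
tcp_rot: [-0.018, 1.0, -0.0, 0.0]
contact_force: [-0.6, -0.4, -0.2]
width: 0.0476
gripper_force: 0.0
```

Now I'll let the fingers close, then pull.

```bash
python3 -m pendant '[[0,0,0,0,1],[0,0,0,0,1],[0,0,0,0,1],[0,0,0,0,1],[0,0,0,0,1],[0,0,0,0,1]]' 30
python3 -m pendant '[[0.02,0,0,0,1],[0.04,0,0,0,1],[0.06,0,0,0,1],[0.06,0,0,0,1],[0.06,0,0,0,1],[0.06,0,0,0,1],[0.06,0,0,0,1],[0.06,0,0,0,1],[0.04,0,0,0,1],[0.02,0,0,0,1],[0,0,0,0,1],[0,0,0,0,1]]'
```

```text
time: 4.78
position: [0.5898, 0.1048, 0.0862]
tcp_rot: [-0.018, 1.0, 0.0, -0.0]
contact_force: [0.3, 3.5, -0.6]
width: 0.0244
gripper_force: 30.0
time: 6.28
position: [0.4693, 0.1014, 0.0862]
tcp_rot: [-0.018, 1.0, 0.001, -0.0]
contact_force: [-2.2, 12.3, -3.5]
width: 0.0243
gripper_force: 30.0
```

```bash
python3 -m pendant '[[0,0,0,0,-1],[0,0,0,0,-1],[0,0,0,0,-1],[0,0,0,0,-1],[0,0,0,0,-1],[0,0,0,0,-1],[0,0,-0.1,0,-1],[0,0,-0.15,0,-1],[0,0,-0.15,0,-1],[0,0,-0.15,0,-1],[-0.12,0,-0.1,0,-1],[-0.14,0,0,0,-1]]'
python3 -m pendant '[[0,0,0,0,-1],[0,0,0,0,-1],[0,0,0,0,-1]]'
python3 - <<'E'
from h import *
c=cam("wrist"); I=viewer.get_image("wrist"); cv2.imwrite("pics/w2.png",I)
np.savez("w2.npz",Rm=c[1],o=c[2])
for n,lo,hi in(("red",(0,140,70),(6,255,255)),("blue",(100,120,50),(125,255,255)),("green",(40,90,40),(85,255,255))):
    for b in blobs(I,lo,hi,None,80)[:2]: print(n,cv2.boundingRect(b),cen(b),plane(c,cen(b),.096).round(4))
E
```

```text
time: 7.78
position: [0.5363, 0.1029, 0.2511]
tcp_rot: [-0.018, 1.0, 0.001, 0.002]
contact_force: [0.1, 0.2, 0.0]
width: 0.094
gripper_force: 0.0
time: 8.15
position: [0.5342, 0.1026, 0.2487]
tcp_rot: [-0.018, 1.0, 0.0, -0.0]
contact_force: [0.2, 0.6, 1.0]
width: 0.0936
gripper_force: 0.0
red (424, 292, 43, 42) (450.5164543524416, 309.29458598726114) [0.6377 0.2855 0.096 ]
red (191, 214, 22, 23) (201.42927794263102, 225.84322453016813) [0.5551 0.0252 0.096 ]
blue (348, 215, 24, 24) (359.2728842832469, 226.80483592400688) [0.5506 0.1805 0.096 ]
green (297, 215, 22, 23) (307.21898454746133, 226.08520971302426) [0.5516 0.1292 0.096 ]
```

View pics/w2.png

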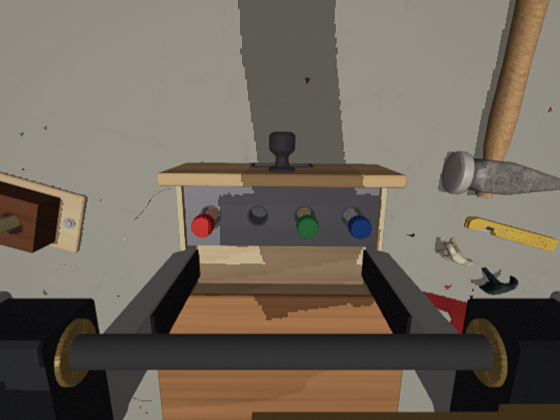

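The wrist view shows the open drawer with red (hole 3), green (hole 1) and blue (hole 0). The empty hole is hole 2, at about (259,214).

```bash
python3 - <<'E'
from h import *
I=cv2.imread("pics/w2.png");c=cam("wrist")
g=cv2.cvtColor(I,cv2.COLOR_BGR2GRAY)[198:232,242:276]; print(g[::3,::2])
m=(g<np.median(g)*.75).astype(np.uint8)*255
for b in cv2.findContours(m,0,2)[0]:
    if cv2.contourArea(b)>60:
        x,y,w,h=cv2.boundingRect(b);u=cen(b);print((x+242,y+198,w,h),u,plane(c,(u[0]+242,u[1]+198),.053))
for u in((307.2,226.1),(201.4,225.8),(359.3,226.8)): print(plane(c,u,.098))
s=monitor.sense();print(totool(np.array([.572,-.203,.25])-s["position"]))
E
```

```text
[[73 73 74 74 74 74 74 72 74 72 73 75 73 73 73 74 72]
 [73 73 73 74 73 73 72 73 73 73 74 72 74 74 73 73 73]
 [74 75 73 73 73 74 75 74 74 75 73 73 73 72 73 74 73]
 [77 77 78 77 77 60 64 72 72 70 61 72 77 78 76 75 76]
 [77 77 78 69 45 78 78 77 76 77 78 72 62 77 76 76 76]
 [77 77 76 55 33 49 78 77 77 76 77 78 61 70 77 76 76]
 [77 76 75 55 34 37 37 53 65 67 64 43 38 64 76 76 76]
 [76 76 77 56 42 37 37 41 36 36 39 37 53 72 76 75 74]
 [77 76 76 77 58 51 37 36 37 38 38 57 68 76 76 76 77]
 [76 75 75 76 77 71 63 58 59 61 65 75 76 75 76 74 74]
 [72 72 72 72 72 72 72 72 71 73 72 71 72 71 73 71 72]
 [71 72 71 71 72 72 72 72 72 71 73 73 73 72 72 71 72]]
(248, 210, 19, 15) (14.322709163346614, 20.52722443559097) [0.55776001 0.07619179 0.053     ]
[0.55124094 0.12902909 0.098     ]
[0.55459379 0.02558162 0.098     ]
[0.55015219 0.18002746 0.098     ]
[-0.10736819 -1.22704063 -0.00487226]
```

```bash
python3 -m pendant '[[-0.012,-0.136,0,0,-1],[-0.012,-0.136,0,0,-1],[-0.012,-0.136,0,0,-1],[-0.012,-0.136,0,0,-1],[-0.012,-0.136,0,0,-1],[-0.012,-0.136,0,0,-1],[-0.012,-0.136,0,0,-1],[-0.012,-0.136,0,0,-1],[-0.012,-0.139,0,0,-1],[0,0,0,0,-1],[0,0,0,0,-1],[0,0,0,0,-1]]'
python3 - <<'E'
from h import *
s=monitor.sense();print(s["joint_positions"].round(2),s["position"])
c=cam("wrist"); I=viewer.get_image("wrist"); cv2.imwrite("pics/w3.png",I)
for b in blobs(I,(22,120,60),(35,255,255),None,80)[:3]: print(cv2.boundingRect(b),cen(b),plane(c,cen(b),.09).round(4))
E
```

```text
time: 9.7
position: [0.5727, -0.2019, 0.2488]
tcp_rot: [-0.018, 1.0, 0.0, 0.0]
contact_force: [0.2, -0.1, 0.1]
width: 0.0943
gripper_force: 0.0
[ 0.01  0.38  0.36  1.64 -0.14  1.15  2.02] [ 0.57271632 -0.20188589  0.2488369 ]
(270, 194, 22, 24) (280.41374663072776, 205.73764600179692) [ 0.5721 -0.2023  0.09  ]
```

View pics/w3.png

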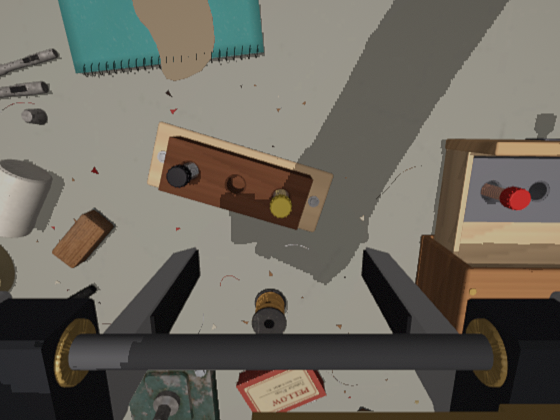

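The wrist view shows the yellow cap at (280,206), which puts it at (0.572, -0.202). The black cap is at (178,175), and the middle hole is free. I'll turn the hand 90° (joint 7 decreasing) so the fingers close along the chest's x.

```bash
python3 -m pendant '[[0,0,0,0.0556,-1],[0,0,0,0.0556,-1],[0,0,0,0.0556,-1],[0,0,0,0.0556,-1],[0,0,0,0.0556,-1],[0,0,0,0.0556,-1],[0,0,0,0.0556,-1],[0,0,0,0.0556,-1],[0,0,0,0.0556,-1],[0,0,0,0,-1],[0,0,0,0,-1]]'
python3 - <<'E'
from h import *
s=monitor.sense();y=R.from_quat(s["tcp_rot"]).as_matrix()[:,1]
print(s["joint_positions"].round(2),s["position"],np.degrees(np.arctan2(y[1],y[0])),totool(np.array([.5725,-.2023,.086])-s["position"]))
E
```

```text
time: 11.12
position: [0.5727, -0.2026, 0.2488]
tcp_rot: [0.693, 0.721, 0.0, 0.0]
contact_force: [0.4, 0.4, 1.4]
width: 0.094
gripper_force: 0.0
[-0.21  0.43  0.67  1.65 -0.29  1.16  0.57] [ 0.57271147 -0.20259794  0.24878312] 2.2245279321450164 [ 0.00119675 -0.00085549  0.65113247]
```

```bash
python3 -m pendant '[[0,0,0.1,0,-1],[0,0,0.1,0,-1],[0,0,0.1,0,-1],[0,0,0.1,0,-1],[0,0,0.1,0,-1],[0,0,0.1,0,-1],[0,0,0.05,0,-1],[0,0,0,0,0.4],[0,0,0,0,1],[0,0,0,0,1],[0,0,0,0,1],[0,0,0,0,1]]' 20
python3 -m pendant '[[0,0,0,0,1],[0,0,0,0,1],[0,0,0,0,1],[0,0,0,0,1],[0,0,0,0,1],[0,0,0,0,1],[0,0,0,0,1]]'
```

```text
time: 12.62
position: [0.5727, -0.203, 0.0865]
tcp_rot: [0.695, 0.719, 0.0, 0.0]
contact_force: [0.7, -1.1, 0.6]
width: 0.0476
gripper_force: 0.0
time: 13.5
position: [0.5726, -0.203, 0.0863]
tcp_rot: [0.695, 0.719, -0.0, 0.0]
contact_force: [-0.9, 0.8, 0.4]
width: 0.0204
gripper_force: 20.0
```

```bash
python3 -m pendant '[[0,0,-0.04,0,1],[0,0,-0.08,0,1],[0,0,-0.1,0,1],[0,0,-0.1,0,1],[0,0,-0.1,0,1],[0,0,-0.1,0,1],[0,0,-0.1,0,1],[0,0,-0.04,0,1],[0,0,0,0,1],[0,0,0,0,1]]'
python3 - <<'E'
from h import *
s=monitor.sense();print(totool(np.array([.5545,.077,.25])-s["position"]))
E
```

```text
time: 14.75
position: [0.5723, -0.2028, 0.2505]
tcp_rot: [0.695, 0.719, -0.0, -0.0]
contact_force: [0.3, 0.1, -0.3]
width: 0.0202
gripper_force: 20.0
[ 1.12099997 -0.03291725  0.00234337]
```

```bash
python3 -m pendant '[[0.06,-0.003,0,0,1],[0.118,-0.003,0,0,1],[0.118,-0.003,0,0,1],[0.118,-0.003,0,0,1],[0.118,-0.003,0,0,1],[0.118,-0.003,0,0,1],[0.118,-0.003,0,0,1],[0.118,-0.003,0,0,1],[0.118,-0.003,0,0,1],[0.117,-0.006,0,0,1],[0,0,0,0,1],[0,0,0,0,1]]'
python3 -m pendant '[[0,0,0.08,0,1],[0,0,0.1,0,1],[0,0,0.08,0,1],[0,0,0,0,1],[0,0,0,0,1]]'
python3 - <<'E'
from h import *
c=cam("wrist"); I=viewer.get_image("wrist"); cv2.imwrite("pics/w4.png",I)
s=monitor.sense();y=R.from_quat(s["tcp_rot"]).as_matrix()[:,1];print(s["position"],np.degrees(np.arctan2(y[1],y[0])))
K,Rm,o=c
for p in([.5545,.077,.053],[.5545,.077,.112]):
    q=K@(Rm.T@(np.array(p)-o));print(q[:2]/q[2])
E
```

```text
time: 16.25
position: [0.5545, 0.0767, 0.251]
tcp_rot: [0.695, 0.719, -0.0, 0.0]
contact_force: [0.0, -0.8, -1.0]
width: 0.0202
gripper_force: 20.0
time: 16.88
position: [0.5552, 0.0763, 0.187]
tcp_rot: [0.695, 0.719, 0.0, 0.0]
contact_force: [-0.2, -0.3, 0.7]
width: 0.0204
gripper_force: 20.0
[0.55524891 0.07648153 0.18713836] 1.9204274166614934
[279.55183501 211.39722   ]
[279.37261987 230.82517622]
```

View pics/w4.png

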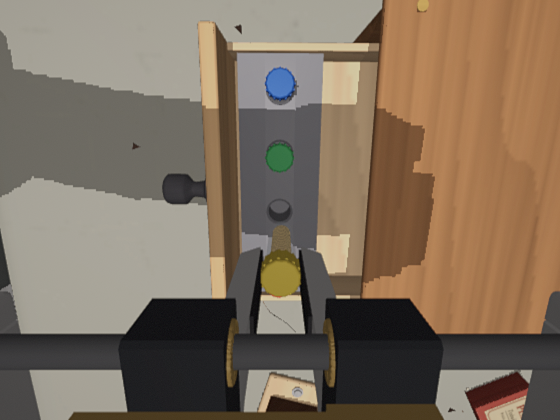

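The wrist view shows the empty hole at about (279,210), against a prediction of (279.6,211.4). The held tube is upright, with its foot near (282,230). I'll refine the hole from its outline.

```bash
python3 - <<'E'
from h import *
I=cv2.imread("pics/w4.png");c=cam("wrist")
g=cv2.cvtColor(I,cv2.COLOR_BGR2GRAY)[194:228,262:298]
bg=np.median(g); m=(abs(g.astype(int)-bg)>7).astype(np.uint8)*255
b=max(cv2.findContours(m,0,2)[0],key=cv2.contourArea)
print(bg,cv2.boundingRect(b),cv2.minEnclosingCircle(b)); print("\n".join("".join("#" if v else "." for v in r) for r in m))
u,_=cv2.minEnclosingCircle(b);print(plane(c,(u[0]+262,u[1]+194),.053))
for n,lo,hi in(("blue",(100,120,50),(125,255,255)),("green",(40,90,40),(85,255,255))):
    b=blobs(I,lo,hi,(235,50,325,200),80)[0];print(n,plane(c,cen(b),.096))
E
```

```text
87.0 (4, 5, 27, 24) ((17.04430389404297, 17.348100662231445), 13.060683250427246)
....................................
....................................
....................................
....................................
....................................
.............########...............
...........#############............
..........###.........###...........
........###.............###.........
.......###...............###........
.......##.................##........
......##...................##.......
......###..................##.......
.....####.................####......
.....#####................####......
.....#####...............#####......
.....######.............######......
....#########.........#########.....
....############....###########.....
.....##########################.....
.....#########################......
.....#########################......
......########################......
......#######################.......
.......######################.......
.......#####################........
........###################.........
..........################..........
...........############.............
....................................
....................................
...................##...............
................##.##.##............
.............#####.####.##..........
[0.55411297 0.07722355 0.053     ]
blue [0.55137195 0.18154761 0.096     ]
green [0.55261748 0.12984445 0.096     ]
```

```bash
python3 - <<'E'
from h import *
I=cv2.imread("pics/w4.png");c=cam("wrist");K,Rm,o=c;s=monitor.sense()["position"]
J=cv2.resize(cv2.convertScaleAbs(I[200:300,240:325],alpha=1.8),None,fx=6,fy=6,interpolation=cv2.INTER_NEAREST)
a=np.linspace(0,2*np.pi,60)
for z,r,col in((s[2]-.0743,.009,(0,255,0)),(s[2]+.0057,.0105,(255,0,255))):
    P=np.c_[s[0]+r*np.cos(a),s[1]+r*np.sin(a),0*a+z]; q=(P-o)@Rm@K.T; q=q[:,:2]/q[:,2:]
    print(q.min(0),q.max(0))
    cv2.polylines(J,[np.int32((q-[240,200]+.5)*6)],True,col,1)
cv2.imwrite("pics/c4.png",J)
E
```

```text
[268.14818554 220.40880836] [292.37438296 243.51336136]
[259.72388947 260.6734683 ] [300.8240469  298.34744882]
```

View pics/c4.png

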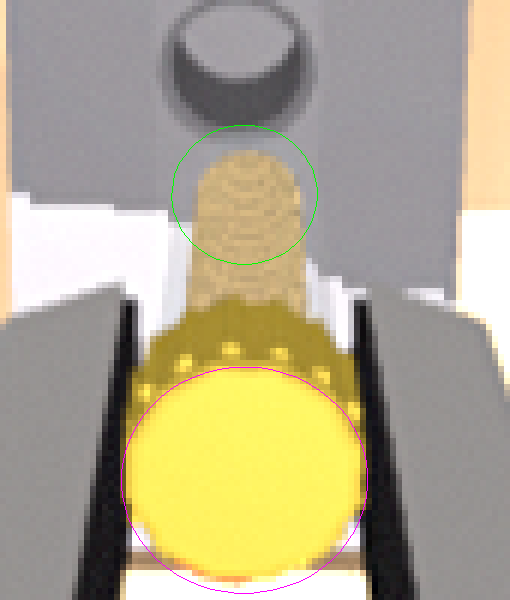

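The zoomed crop shows the cap and the brass column lying within about 0.5 mm of the TCP axis, so the tube is vertical. I'll shift by (-1.2, +1.1) mm and lower it to just above the mouth.

```bash
python3 -m pendant '[[0.0045,-0.005,0.05,0,1],[0,0,0.08,0,1],[0,0,0.06,0,1],[0,0,0.03,0,1],[0,0,0,0,1],[0,0,0,0,1]]'
```

```text
time: 17.68
position: [0.5539, 0.0779, 0.1317]
tcp_rot: [0.695, 0.719, 0.0, 0.0]
contact_force: [0.3, 0.1, -0.8]
width: 0.0203
gripper_force: 20.0
```

```bash
python3 -m pendant '[[0,0,0.012,0,1],[0,0,0.012,0,1],[0,0,0.012,0,1],[0,0,0,0,1]]'; python3 -c "
from h import *
print(monitor.sense()['contact_force'],monitor.sense()['position'])"
```

```text
time: 18.18
position: [0.5534, 0.0778, 0.122]
tcp_rot: [0.695, 0.719, -0.0, -0.0]
contact_force: [-0.2, -0.1, -0.8]
width: 0.0201
gripper_force: 20.0
[-0.24261676 -0.08351252 -0.786804  ] [0.5534403  0.07782061 0.1219759 ]
```

There's no contact force with the foot 5 mm below the mouth, so it's in the hole. I'll continue down.

```bash
python3 -m pendant '[[0,0,0.02,0,1],[0,0,0.02,0,1],[0,0,0.02,0,1],[0,0,0.02,0,1],[0,0,0.02,0,1],[0,0,0.008,0,1],[0,0,0.004,0,1],[0,0,0,0,1]]'
```

```text
time: 19.18
position: [0.5536, 0.0778, 0.0942]
tcp_rot: [0.695, 0.719, -0.0, 0.0]
contact_force: [0.7, -0.3, -0.1]
width: 0.0203
gripper_force: 20.0
```

```bash
python3 -m pendant '[[0,0,0.004,0,1],[0,0,0.004,0,1],[0,0,0.004,0,1],[0,0,0,0,1]]'
```

```text
time: 19.68
position: [0.5551, 0.0779, 0.0928]
tcp_rot: [0.695, 0.719, 0.001, 0.001]
contact_force: [-0.3, -1.1, 20.8]
width: 0.02
gripper_force: 20.0
```

It's seated: the reaction is 21 N at the expected height. I'll release with a partial opening and rise.

```bash
python3 -m pendant '[[0,0,-0.008,0,0.15],[0,0,0,0,0.15],[0,0,0,0,0.15],[0,0,0,0,0.15],[0,0,-0.04,0,0.15],[0,0,-0.1,0,0.15],[0,0,-0.12,0,0.15],[0,0,-0.12,0,0.15],[0,0,-0.12,0,0.15],[0,0,0,0,0.15],[0,0,0,0,0.15]]'
python3 - <<'E'
from h import *
c=cam("wrist"); I=viewer.get_image("wrist"); cv2.imwrite("pics/w5.png",I)
s=monitor.sense();print(s["position"],s["joint_positions"].round(2),totool(np.array([.448,.1008,.24])-s["position"]))
for n,lo,hi in(("yellow",(22,120,60),(35,255,255)),("green",(40,90,40),(85,255,255)),("blue",(100,120,50),(125,255,255))):
    for b in blobs(I,lo,hi,(230,30,330,330),80)[:1]: print(n,cen(b),plane(c,cen(b),.096))
E
```

```text
time: 21.05
position: [0.5533, 0.0779, 0.2181]
tcp_rot: [0.695, 0.719, -0.0, -0.0]
contact_force: [0.0, -0.9, -0.9]
width: 0.0398
gripper_force: 0.0
[0.55318356 0.07785704 0.21773191] [-0.68  0.35  0.6   1.8  -0.22  1.06  0.04] [ 0.10604832 -0.41743173 -0.08875686]
yellow (282.06047516198703, 214.1335493160547) [0.55467286 0.07921905 0.096     ]
green (282.49370729953256, 156.15426105717367) [0.5532706  0.12957424 0.096     ]
blue (283.1132656201908, 90.67590027700831) [0.55193503 0.18127963 0.096     ]
```

View pics/w5.png

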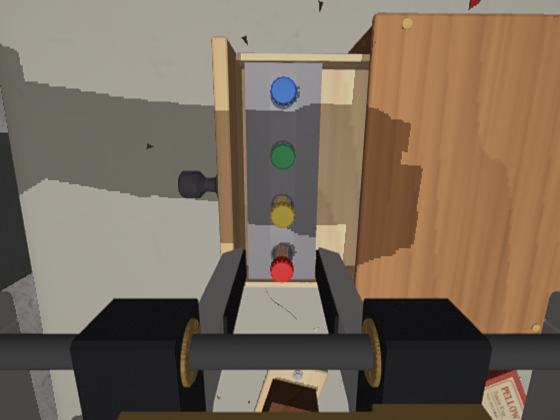

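The wrist view shows blue, green, yellow and red in one line with equal height, so yellow is seated. I'll close the fingers and come down in front of the knob to push it in.

```bash
python3 -m pendant '[[0.02,-0.09,0,0,1],[0.02,-0.1,0,0,1],[0.02,-0.1,0,0,1],[0.02,-0.1,0,0,1],[0.02,-0.1,0,0,1],[0.012,-0.059,0,0,1],[0,0,0.1,0,1],[0,0,0.1,0,1],[0,0,0.12,0,1],[0,0,0.12,0,1],[0,0,0.096,0,1],[0,0,0,0,1]]' 20
python3 -m pendant '[[0,0,0,0,1],[0,0,0,0,1]]'
```

```text
time: 22.6
position: [0.4142, 0.1004, 0.0828]
tcp_rot: [0.695, 0.719, -0.002, -0.0]
contact_force: [-0.1, 0.3, 0.9]
width: 0.0005
gripper_force: 0.0
time: 22.85
position: [0.4159, 0.1014, 0.085]
tcp_rot: [0.695, 0.719, 0.001, 0.0]
contact_force: [-0.1, 0.1, -0.2]
width: 0.0003
gripper_force: 0.0
```

```bash
python3 -m pendant '[[0,0.04,0,0,1],[0,0.05,0,0,1],[0,0.05,0,0,1],[0,0.05,0,0,1],[0,0.06,0,0,1],[0,0.06,0,0,1],[0,0.06,0,0,1],[0,0.06,0,0,1],[0,0.06,0,0,1],[0,0.04,0,0,1],[0,0.02,0,0,1],[0,0,0,0,1]]'
```

```text
time: 24.35
position: [0.5531, 0.106, 0.0843]
tcp_rot: [0.695, 0.719, 0.0, 0.0]
contact_force: [0.9, 0.1, -0.6]
width: 0.0005
gripper_force: 0.0
```

```bash
python3 -m pendant '[[0,0.012,0,0,1],[0,0.012,0,0,1],[0,0.012,0,0,1],[0,0.012,0,0,1],[0,0,0,0,1]]'; python3 -m pendant '[[0,0.006,0,0,1],[0,0.006,0,0,1],[0,0,0,0,1]]'
```

```text
time: 24.98
position: [0.5652, 0.1062, 0.0843]
tcp_rot: [0.695, 0.719, 0.0, 0.0]
contact_force: [-0.0, -0.4, 0.4]
width: 0.0004
gripper_force: 0.0
time: 25.35
position: [0.568, 0.1064, 0.0842]
tcp_rot: [0.695, 0.719, 0.0, 0.0]
contact_force: [0.3, 0.4, 0.1]
width: 0.0006
gripper_force: 0.0
```

```bash
python3 -m pendant '[[0,0.006,0,0,1],[0,0.006,0,0,1],[0,0,0,0,1]]'; python3 - <<'E'
from h import *
c=cam("wrist"); I=viewer.get_image("wrist"); cv2.imwrite("pics/w6.png",I)
E
```

```text
time: 25.72
position: [0.5704, 0.1064, 0.0841]
tcp_rot: [0.695, 0.719, -0.0, -0.0]
contact_force: [-4.7, -0.6, 4.1]
width: 0.0005
gripper_force: 2.7
```

View pics/w6.png

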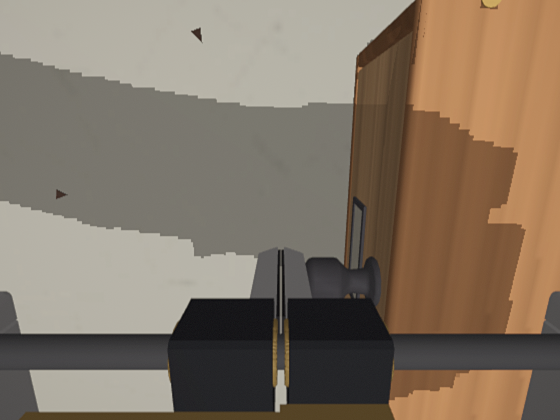

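The wrist view shows the finger pressing on the knob at about (310,275), with the drawer front flush in the chest. The force is starting to climb, so I'll push a little more to confirm it's on its stop.

```bash
python3 -m pendant '[[0,0.006,0,0,1],[0,0.006,0,0,1],[0,0,0,0,1],[0,0,0,0,1]]'
```

```text
time: 26.28
position: [0.5705, 0.1065, 0.0838]
tcp_rot: [0.695, 0.719, -0.002, -0.003]
contact_force: [-27.0, -1.3, 21.0]
width: 0.0004
gripper_force: 14.0
```

The drawer is hard on its stop. I'll back off, rise and check.

```bash
python3 -m pendant '[[0,-0.02,0,0,1],[0,-0.06,0,0,1],[0,-0.1,0,0,1],[0,-0.1,-0.05,0,1],[0,-0.1,-0.1,0,1],[0,-0.1,-0.1,0,1],[0,0,-0.15,0,1],[0,0,-0.15,0,1],[0,0,0,0,1],[0,0,0,0,1],[0,0,0,0,1]]'
python3 - <<'E'
from h import *
T=viewer.get_image("top");ct=cam("top")
J=cv2.resize(T[120:260,140:360],None,fx=3,fy=3,interpolation=cv2.INTER_CUBIC);cv2.imwrite("pics/t2.png",J)
for b in blobs(T,(0,0,0),(180,255,75),(188,203,210,216),10): print(cen(b))
E
```

```text
time: 27.65
position: [0.4536, 0.1023, 0.2209]
tcp_rot: [0.695, 0.719, -0.001, -0.0]
contact_force: [0.7, 0.7, 0.0]
width: 0.0005
gripper_force: 0.0
(199.0, 207.65986394557822)
```

View pics/t2.png

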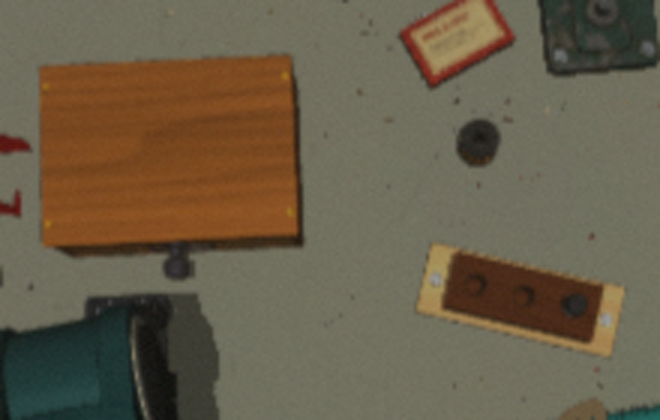

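The top view shows the knob back at (199.0,207.7), where it started at (198.9,207.6), so the drawer is shut. The black tube is still in the stand, and the arm is clear.

```bash
python3 -c "
from plant import job_done
print(job_done())"
```

```text
the job is handed in; nothing more can be done
None
```

The yellow-capped tube is right down in the rack's one empty hole (hole 2), the drawer is shut onto its stop, and the job was handed in at about 28 s; no verdict came back.

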